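Next board to the inspection camera

TASK

On the job rail, slide the checked board carrier that hangs in front of the inspection camera along the rail to the side that is free, well out of the way near the end of the rail, leaving it hanging. Then take the new carrier that stands on the bench, hook it onto the rail beside the camera, component side towards the camera, and slide it along until it hangs centred in front of the lens. Let both hang still, do not bump the camera, and leave everything else on the bench where it stands.

Things in the scene. Friction and masses are not known exactly. Their poses are not given: they have to be found in the camera images.
- rail: Fixed level steel bar, 12 mm diameter, along its own y axis, bar centre 200 mm above the bench, on two posts at y = -290 and +290 mm of its frame (tops 211 mm high, 22 mm wide). Origin on the bench midway under the bar; x points away from the robot, square to the bar; z up. It may stand turned by some degrees.
- camera_unit: Fixed inspection camera beyond the rail, same yaw as the rail; origin under its 110 x 100 mm base, 140 mm beyond the bar (rail +x). A 38 mm wide lens barrel points back to the bar (-x), ending 45 mm from it, so nothing can be hooked on right there; housing 50 mm wide; a 120 mm wide screen on top reaches 240 mm height. Its place along the bar varies.
- lens (a point): Centre of the lens front, 45 mm beyond the bar's centre line, 113 mm high: the mark. A carrier is centred when its origin lies abreast of this along the bar (same y in the rail's frame).
- checked_carrier: Rigid board carrier, about 0.2 kg, 167 mm tall, hanging on the bar in front of the lens. Origin: centre of its foot's underside, about 76 mm above the bench while it hangs; z up, x as the rail's x. Same build as the new carrier. It slides on the bar with plain friction and may be slid while gripped by its tab.
- checked_carrier_tab (a point): Centre of the checked carrier's grip tab, 149 mm above its origin; tab 24 (x) x 14 (y) x 36 (z) mm.
- new_carrier: The same kind, standing on its foot on the bench between robot and rail, left or right, yaw within 70 degrees of straight ahead. Origin: centre of the foot's underside; z up; +x: component side, -x: hook opening. Foot 44 (x) x 54 (y) x 6 mm, upright frame 8 x 54 mm with green board up to z = 62 mm, then a hook of 14 mm wide (y) steel strip, then the tab.
- new_carrier_tab (a point): Centre of its white grip tab, 149 mm above the origin; 24 (x) x 14 (y) mm, z = 131 to 167 mm.
- new_carrier_seat (a point): Where the bar's centre lies once hung: x = 0, z = 124 mm of the carrier, under a roof like an upside-down V that centres itself on the bar. The hook's back is an upright strip on the component side, faces x = 13 to 17 mm, z = 64 to 122 mm.
- new_carrier_lip (a point): Lower end of the hook's lip: x = -15 mm (faces -17 to -13), z = 104 mm of the carrier. The way in lies below it, from -x, between z = 74 (top of a small heel under it) and 104 mm. To hook on: carrier beyond the bar, bar level with z = 89 mm, move it towards the robot until the bar is at x = 0, then lower it about 35 mm.
- new_carrier_face (a point): Centre of the component side (small black chips; the back is bare board), 34 mm above and 9 mm +x of the origin; it must look to the camera, that is to the rail's +x.
- cleaner_bottle: Clear bottle, 50 mm diameter, 150 mm tall, standing under the bar at one side of the camera, 115 to 145 mm from the rail's middle; it blocks carriers on that side. Loose; origin under its centre.
- tip_tin: Flat brass tin, 60 mm diameter, 30 mm high, under the bar on the other, free side; hanging carriers pass over it. Loose; origin under its centre.
- flux_bottle: Small amber bottle, 34 mm diameter, 120 mm tall, 80 to 95 mm behind (-x of) the new carrier. Loose; origin under its centre.
- solder_spool: Grey spool, 60 mm diameter, 45 mm high, upright on the side of the bench where the new carrier is not. Loose; origin under its centre.
- screw_dish: Steel dish, 76 mm diameter, 25 mm high, beyond the rail. Loose; origin under its centre.
- screwdriver: Screwdriver 150 mm long, lying along x on a 12 mm thick marble slab in front of the robot. Loose.

How it is judged:
On the way, in this order (a step that is already met when the one before it is completed fails the run):
1. the checked carrier has been slid at least 120 mm from the lens axis and hangs on the rail, while the new one is not yet on it (z of checked_carrier in the frame of rail between 0.07 and 0.083 m and x of checked_carrier in the frame of rail between -0.013 and 0.013 m and (y of checked_carrier in the frame of camera_unit above 0.12 m or y of checked_carrier in the frame of camera_unit below -0.12 m) and not (z of new_carrier in the frame of rail between 0.07 and 0.083 m and x of new_carrier in the frame of rail between -0.013 and 0.013 m)), for 0.2 s.
2. the new carrier is hooked onto the rail, more than 50 mm to the side of the lens axis (z of new_carrier in the frame of rail between 0.07 and 0.083 m and x of new_carrier in the frame of rail between -0.013 and 0.013 m and (y of new_carrier in the frame of camera_unit above 0.05 m or y of new_carrier in the frame of camera_unit below -0.05 m) and contact force between new_carrier and rail above 0.3 N), for 0.2 s.
At the end, for the whole second after the job is handed in: The new carrier hangs freely on the rail, component side to the camera, square to the lens within 10 degrees, within 8 mm of the lens axis along the rail; the checked carrier hangs on the rail at least 120 mm from the lens axis; both upright within 8 degrees and still (z of checked_carrier in the frame of rail between 0.07 and 0.083 m and x of checked_carrier in the frame of rail between -0.013 and 0.013 m and (y of checked_carrier in the frame of camera_unit above 0.12 m or y of checked_carrier in the frame of camera_unit below -0.12 m) and z of new_carrier in the frame of rail between 0.07 and 0.083 m and x of new_carrier in the frame of rail between -0.013 and 0.013 m and not (y of new_carrier in the frame of camera_unit above 0.008 m or y of new_carrier in the frame of camera_unit below -0.008 m) and x of new_carrier_face in the frame of rail above 0.002 m and angle between the x axis of new_carrier and the x axis of rail, either way round below 0.17 rad and angle between each of new_carrier, checked_carrier's own z axis and vertical below 0.15 rad and linear speed of each of new_carrier, checked_carrier below 0.03 m/s and contact force between each of new_carrier, checked_carrier and rail above 0.3 N); the robot touches nothing.
It fails at once if a bystander is moved by more than 25 mm (distance of any of cleaner_bottle, tip_tin, flux_bottle, solder_spool, screw_dish, screwdriver from where it was at the start of the episode above 0.025 m).
It fails at once if the camera is bumped with more than 8 N (contact force between camera_unit and anything else above 8 N).
It fails at once if the checked carrier is lifted off or falls from the rail (z of checked_carrier in the frame of rail below 0.06 m or z of checked_carrier in the frame of rail above 0.13 m).
It also fails if it takes over 62 s, if anything falls off the work surface, if the arm or the gripper's body presses on something with over 40 N, if the wrist force passes 120 N, or if a joint passes its speed limit or range.

ROBOT

A 6-joint arm with a two-finger parallel gripper is mounted at the origin on the work surface. World frame = base frame: x ahead of the robot, y to its left, z up, the work surface at z = 0. Lengths are in m, angles in rad, forces in N, time in s.
With the tool pointing down it reaches from about 0.275 to 0.825 m from the base axis. Payload 4.9 kg.
Tool frame: the origin (TCP) lies at the very end of the fingers, on their centre line; the grasp point (between the pads) lies 19 mm behind it; z points along the fingers, y is the direction in which the jaws open and shut (so a half turn about z gives the same grasp; the last joint's range is limited). The gripper opens to 85 mm and grips with 20 to 120 N. Pads are 22 mm wide; open, the fingers measure 114 mm over their backs; the gripper's body (76 mm by 85 mm) begins 54 mm behind the grasp point. The pads swing forward as they close: fully open they stand 13 mm farther back than shut.
Start: joints at [-1.317, 0.326, -0.193, 1.052, 0, 1.437], TCP at [0.208, -0.509, 0.231] pointing down, gripper open.
Joint ranges: [-2.65, 2.65], [-0.97, 1.79], [-1.3, 1.35], [-1.93, 2.1], [-1.47, 1.37], [-3.14, 3.14]. Speed limits (rad/s): [2.57, 2.57, 3.14, 3.14, 3.14, 3.14].

INTERFACE

Orientations are given as a rotation vector (axis times angle).
In Python, from cell import manip, get_image, get_calibration, finder gives the robot as it stands. The module is installed in compiled form; this text tells all that it offers.
- The arm moves only by the shell command python3 -m jog 'ROWS' [FORCE]. ROWS is JSON, a list of rows, each a list of 7 numbers: the turn, a rotation vector about the world's x, y, z in degrees, then the shift along the world's x, y, z in mm, then the opening, from -1 (shut) to 1 (fully open), so that 0 is half open. In form: [[ax, ay, az, x, y, z, hand], ...]. A call has 1 to 5 rows; each row is the pose to reach, as a shift and turn from the pose measured when the call began; what a row does not reach only later rows make up. A row lasts 1/10 s, in which the tool goes at most 50 mm and 8.59 degrees, less where a joint would pass 70% of its speed; a pose out of reach is approached as far as the arm can. A call with a gripper value outside its range is refused whole. The fingers move at their own pace and stop on an object; FORCE is the grip in N (left out, the last holds). Time passes only in rows, so rows that repeat a pose let the fingers close. It gives the time, the measured TCP pose, the force and the opening at its end, in the units of the state.
- manip.get_state(): the state, without advancing time (a new reading comes with each control period).
- get_image(name): name is "scene" or "top"; returns the picture (384x512x3 uint8, blue, green, red); there is no depth.
- get_calibration(name): a dict with "vfov" (degrees; the focal length in pixels is half the picture's height over the tangent of half this angle, whatever the lens; pixels are square), "cx", "cy" (the principal point, pixels), "R" (3x3) and "t" (3): a world point X has camera coordinates R X + t. Camera axes: x right, y down, z forward; pixel columns grow to the right and rows downward; lengths in m; the calibration is good to about 2 mm. A picture is of the moment at which its call begins. get_calibration takes no time and is no camera call.
- manip.sign_off(): hands the job in, once; it reports no verdict.
Trained networks look in the newest picture that a camera, given by its name, has taken for a name from the list of things; names that differ only in an ending like _2 or _b are one class to them, and where a whole thing is asked for, a point or a joint stands for the part that bears it (a point fixed in the world has none). Each returns a list of dicts, best first, with "conf" (0 to 1); they miss things now and then, are a little off and sometimes report something else, mostly with a low value. They report only what shows in the picture. A call takes as long as a camera call.
- finder.outline_of(camera, target): "pixels" (384x512 bool, what is visible of it) and "box" ([left, top, width, height] in pixels, round what is visible of it).
The state is a dict: "time": time; "joint_positions": joint angles; "joint_vel": joint speeds; "joint_torque": joint torques, N m; "ee_pos": TCP position; "ee_rot": TCP orientation; "ft_force": force on the tool from outside, world axes, zero at the start; "wrist_torque": the same for the moment, N m; "grip_width": finger opening in m.
Only numpy, scipy, OpenCV 4.12 (cv2) and the standard library are available. Lean on these libraries where they do the work, as an engineer would, in place of code of your own. Each camera call takes 0.05 s, during which the arm holds its last target. There are 200 camera calls.

## Working session

There is one attempt and no reset: what is moved stays moved. The work goes in short steps, Python scripts to look and compute and a shell command to move; the robot and the scene stay as the last step left them, time stands still between calls to the robot, and variables do not carry over. Pictures are saved under pics/ and viewed, about 8 in all and at most 12, crops included, and the job is handed in when it is done.

```bash
mkdir -p pics
cat > h.py <<'E'
import numpy as np, cv2
from cell import manip, get_image, get_calibration, finder
def cal(n):
    c=get_calibration(n); f=192/np.tan(np.radians(c["vfov"])/2); return f,c["cx"],c["cy"],np.array(c["R"]),np.array(c["t"])
def proj(n,X):
    f,cx,cy,R,t=cal(n); p=np.atleast_2d(X)@R.T+t; return np.c_[f*p[:,0]/p[:,2]+cx,f*p[:,1]/p[:,2]+cy]
def ray(n,u,v):
    f,cx,cy,R,t=cal(n); d=R.T@np.array([(u-cx)/f,(v-cy)/f,1]); return -R.T@t,d
def at(n,u,v,z):
    o,d=ray(n,u,v); return o+d*(z-o[2])/d[2]
E
python3 - <<'E'
from h import *
a=get_image("scene");b=get_image("top")
cv2.imwrite("pics/a.png",cv2.resize(a,(800,600)));cv2.imwrite("pics/b.png",cv2.resize(b,(800,600)))
for n in("scene","top"):
    print(n,cal(n)[0],-cal(n)[3].T@cal(n)[4])
    for k in["rail","camera_unit","lens","checked_carrier","checked_carrier_tab","new_carrier","new_carrier_tab","new_carrier_face","cleaner_bottle","tip_tin","flux_bottle"]:
        for d in finder.outline_of(n,k)[:2]:
            m=d["pixels"];ys,xs=np.nonzero(m); print(n,k,round(d["conf"],2),d["box"],len(xs),xs.mean().round(1),ys.mean().round(1))
print(manip.get_state())
E
```

```text
scene 384.3651871395362 [0.8781512  0.60319964 0.70456687]
scene rail 0.6 [195.9, 105.5, 126.0, 226.7] 3011 273.0 227.8
scene camera_unit 0.86 [158.5, 155.9, 71.2, 108.5] 3609 190.2 216.9
scene lens 0.77 [157.4, 159.7, 73.0, 106.5] 3619 189.9 216.4
scene checked_carrier 0.94 [238.0, 146.3, 19.3, 70.1] 785 244.6 184.5
scene checked_carrier_tab 0.72 [234.6, 147.8, 25.7, 66.6] 731 244.6 184.4
scene new_carrier 0.8 [321.6, 201.4, 25.0, 64.6] 1005 334.3 237.4
scene new_carrier 0.63 [254.6, 163.1, 18.0, 25.4] 344 265.7 175.6
scene new_carrier_tab 0.91 [322.5, 202.3, 22.9, 67.1] 998 334.2 237.2
scene new_carrier_face 0.57 [323.7, 200.4, 21.8, 67.1] 853 333.8 238.1
scene cleaner_bottle 0.96 [224.9, 155.3, 13.4, 50.2] 618 230.3 179.7
scene cleaner_bottle 0.66 [320.1, 201.6, 27.1, 64.7] 976 334.2 238.4
scene tip_tin 0.88 [255.3, 241.4, 28.2, 31.4] 693 269.0 257.5
scene tip_tin 0.58 [163.4, 193.4, 22.2, 13.1] 79 168.7 199.2
scene flux_bottle 0.88 [346.3, 198.0, 19.5, 45.4] 486 353.6 223.1
top 488.52385042994285 [0.46803019 0.02608263 1.24622409]
top rail 0.62 [146.6, 188.2, 283.6, 34.2] 2046 29
[... 759 characters left out ...]
 18.5, 17.0] 207 217.3 289.0
{'time': 1.2, 'joint_positions': array([-1.31719363e+00,  3.26187265e-01, -1.92655087e-01,  1.05198680e+00,
        1.09049343e-05,  1.43656004e+00]), 'joint_vel': array([0.00046831, 0.0004219 , 0.00131704, 0.00156363, 0.00027092,
       0.00233451]), 'joint_torque': array([ 5.64672991e-04, -4.43338537e+01,  2.62757099e+01,  1.29169035e-03,
        1.28701129e-05,  9.59815395e-06]), 'ee_pos': array([ 0.20799734, -0.50914602,  0.23126682]), 'ee_rot': array([-3.08267531e+00, -6.05398534e-01, -1.40235035e-05]), 'ft_force': array([-0.60634621, -0.13064971, -0.1558544 ]), 'wrist_torque': array([-0.01777922, -0.00853083, -0.07260427]), 'grip_width': 0.0855719256749466}
```

View pics/a.png

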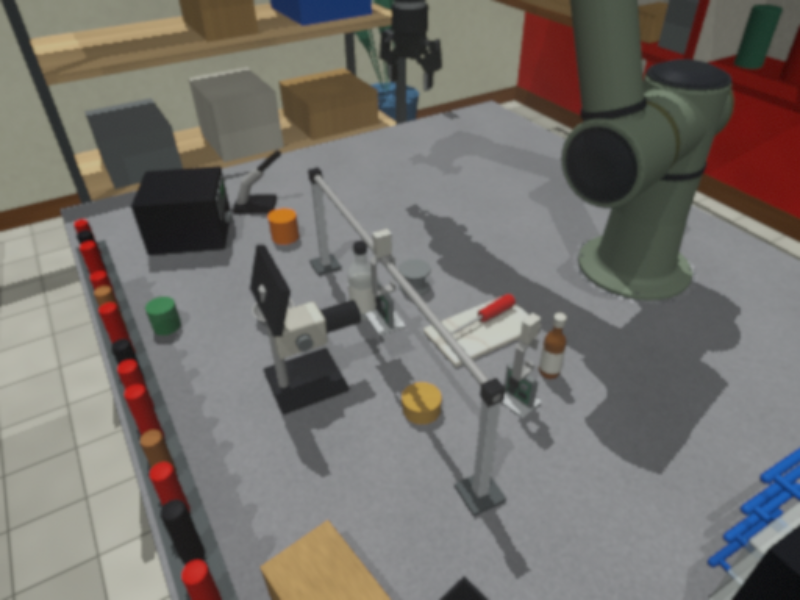

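Run:
```python
from h import *
b=cv2.imread("pics/b.png")
# crop of top around work zone, from a fresh picture
b=get_image("top"); cv2.imwrite("pics/b2.png",cv2.resize(b[100:310,130:440],None,fx=2.55,fy=2.55,interpolation=cv2.INTER_CUBIC))
```

```text
(no output)
```

View pics/b2.png

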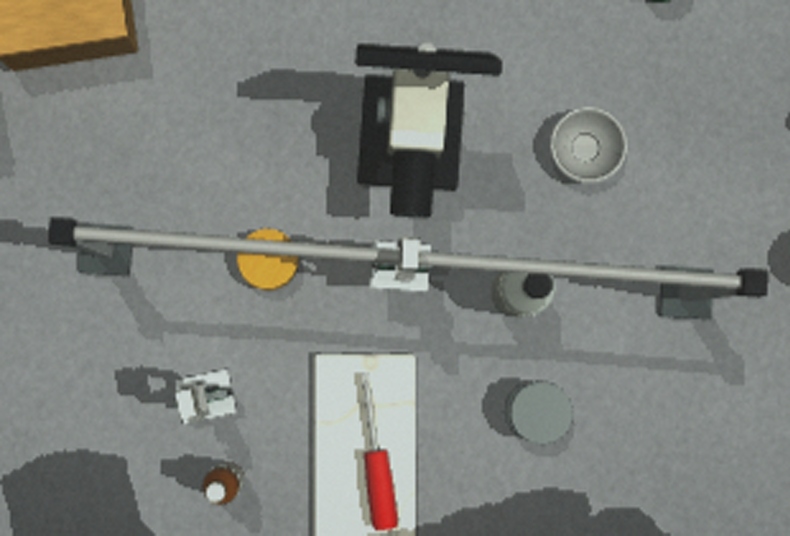

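The robot is at the bottom of the top view, which puts +y on the left. In crop pixels, the tin (267,258) is left of the lens (412,213), so the left is the free side. The cleaner bottle is on the right at (525,290). The new carrier is at the left (205,397), with its chip side facing up and to the right. The post tops are at (62,232) and (752,282).

```bash
cat >> h.py <<'E'
def c2(u,v): return u/2.55+130,v/2.55+100
E
python3 - <<'E'
from h import *
P=lambda u,v,z: at("top",*c2(u,v),z)
A=P(62,231,.211);B=P(752,281,.211);print("posts",A,B,np.linalg.norm(A-B))
A2=P(80,234,.203);B2=P(735,280,.203)
d=(A-B)/np.linalg.norm(A-B);yaw=np.degrees(np.arctan2(-d[0],d[1]));O=(A+B)/2;O[2]=0
print("yaw",yaw,"O",O)
x=np.array([np.cos(np.radians(yaw)),np.sin(np.radians(yaw)),0]);y=np.array([-x[1],x[0],0])
def r(p): q=p-O; return np.round([q@x,q@y,p[2]],4)
print("barrel",r(P(412,215,.113)),"house",r(P(420,110,.14)),"base",r(P(410,190,.01)),r(P(358,183,.01)),r(P(458,190,.01)))
print("screen ends",r(P(356,55,.24)),r(P(502,65,.24)))
print("chk tab",r(P(410,250,.243)), "world",P(410,250,.243))
print("chk foot edges (z~.08)",r(P(372,288,.079)),r(P(428,291,.079)))
print("bottle",r(P(538,285,.15)),"tin",r(P(267,258,.03)))
print("new foot corners",*[P(u,v,.004) for u,v in((176,378),(232,370),(237,414),(184,424))])
print("scene reproj posts",proj("scene",np.array([A,B]))*800/512)
d=finder.outline_of("top","new_carrier_tab")
# white tab: scene picture rays for tab top
print("tab guess", at("scene",531*.64,322*.64,.160), "chk", at("scene",382*.64,242*.64,.23))
s=manip.get_state();import scipy.spatial.transform as T
print(T.Rotation.from_rotvec(s["ee_rot"]).as_matrix())
E
```

```text
posts [0.56312574 0.25504212 0.211     ] [ 0.52139547 -0.31836549  0.211     ] 0.5749240817261952
yaw -4.162414784063779 O [ 0.54226061 -0.03166169  0.        ]
barrel [ 0.0452 -0.0089  0.113 ] house [ 0.1373 -0.0082  0.14  ] base [ 0.0813 -0.0108  0.01  ] [0.0846 0.0415 0.01  ] [ 0.0847 -0.0585  0.01  ]
screen ends [0.1597 0.0526 0.24  ] [ 0.1597 -0.0671  0.24  ]
chk tab [ 0.0026 -0.0022  0.243 ] world [ 0.54469283 -0.03404692  0.243     ]
chk foot edges (z~.08) [-0.0224  0.022   0.079 ] [-0.0214 -0.0305  0.079 ]
bottle [-0.0125 -0.1213  0.15  ] tin [0.0018 0.1252 0.03  ]
new foot corners [0.43540957 0.18454672 0.004     ] [0.44340374 0.12887906 0.004     ] [0.40003538 0.12363571 0.004     ] [0.39009611 0.17614317 0.004     ]
scene reproj posts [[491.68450288 381.27897773]
 [314.37935257 168.85645909]]
tab guess [0.41820999 0.15869458 0.16      ] chk [ 0.54552239 -0.02606866  0.23      ]
[[ 9.25735520e-01  3.78171584e-01  2.37822575e-05]
 [ 3.78171584e-01 -9.25735520e-01  7.81934384e-06]
 [ 2.49731342e-05  1.75512968e-06 -1.00000000e+00]]
```

```bash
python3 -m jog '[[0,0,8,20,30,40,1],[0,0,16,50,65,70,1],[0,0,24,77,105,70,1],[0,0,32,105,145,70,1],[0,0,40,132,185,70,1]]' 30; python3 -m jog '[[0,0,8,30,40,0,1],[0,0,16,58,80,0,1],[0,0,24,86,121,0,1],[0,0,24,115,162,0,1],[0,0,24,144,202,0,1]]'
```

```text
time: 1.8
ee_pos: [0.3394, -0.3251, 0.3019]
ee_rot: [2.684, 1.629, 0.001]
ft_force: [0.5, 0.0, -0.1]
grip_width: 0.0856
time: 2.3
ee_pos: [0.4843, -0.1212, 0.3022]
ee_rot: [2.286, 2.151, 0.001]
ft_force: [0.6, -0.8, -0.4]
grip_width: 0.0855
```

```bash
python3 -m jog '[[0,0,-0.7,29,43,0,1],[0,0,-0.7,58,86,0,1],[0,0,-0.7,58,86,0,1],[0,0,-0.7,58,86,-20,1],[0,0,-0.7,58,86,-20,1]]'
python3 - <<'E'
from h import *
a=get_image("scene");b=get_image("top");s=manip.get_state();print(s["ee_pos"])
cv2.imwrite("pics/c.png",np.vstack([cv2.resize(a[100:260,150:360],(690,526))[:300],cv2.resize(b[140:240,180:410],(690,300))]))
E
```

```text
time: 2.8
ee_pos: [0.5409, -0.0348, 0.28]
ee_rot: [-2.299, -2.139, 0.003]
ft_force: [-0.7, -0.8, -0.7]
grip_width: 0.0851
[ 0.54165643 -0.03567265  0.28211703]
```

View pics/c.png

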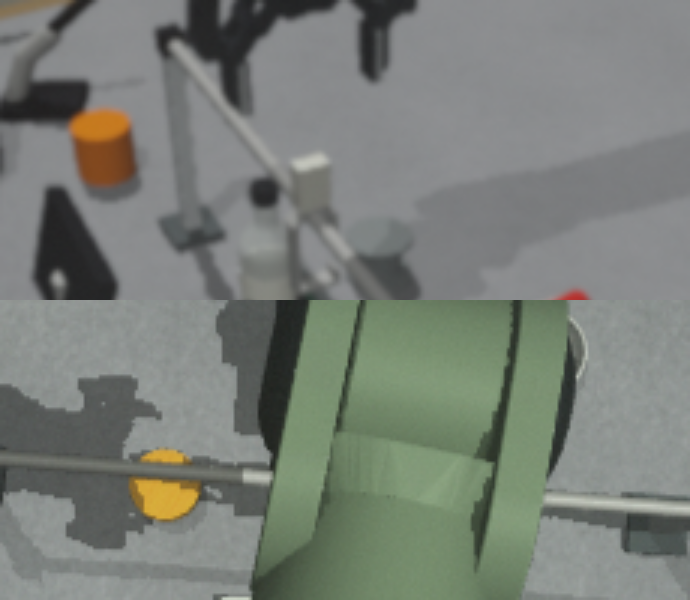

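The open fingers, with tips at about (240,110) and (375,80), straddle the checked tab at (310,180). I'll descend and grip.

```bash
python3 -m jog '[[0,0,0,0,0,-25,1],[0,0,0,0,0,-50,1],[0,0,0,0,0,-69,1],[0,0,0,0,0,-69,1],[0,0,0,0,0,-69,0]]'; python3 -m jog '[[0,0,0,0,0,0,-1],[0,0,0,0,0,0,-1],[0,0,0,0,0,0,-1],[0,0,0,0,0,0,-1],[0,0,0,0,0,0,-1]]' 40
```

```text
time: 3.4
ee_pos: [0.5418, -0.0364, 0.2142]
ee_rot: [2.302, 2.136, 0.0]
ft_force: [0.1, 0.5, -0.1]
grip_width: 0.0734
time: 3.9
ee_pos: [0.542, -0.0365, 0.2151]
ee_rot: [2.301, 2.135, 0.001]
ft_force: [-2.3, -0.6, 6.3]
grip_width: 0.0231
```

```bash
python3 -m jog '[[0,0,0,1.5,20,0,-1],[0,0,0,3.6,50,0,-1],[0,0,0,5.8,80,0,-1],[0,0,0,8,110,0,-1],[0,0,0,10.2,140,0,-1]]'; python3 -m jog '[[0,0,0,2,28,0,-1],[0,0,0,4,56,0,-1],[0,0,0,6,84,0,-1],[0,0,0,6,84,0,-1],[0,0,0,6,84,0,-1]]'
python3 - <<'E'
from h import *
a=get_image("scene");print(manip.get_state()["ee_pos"])
cv2.imwrite("pics/d.png",cv2.resize(a[80:330,140:400],(780,750))[:600])
E
```

```text
time: 4.4
ee_pos: [0.5523, 0.1037, 0.2153]
ee_rot: [2.3, 2.133, -0.001]
ft_force: [1.7, -4.0, 1.2]
grip_width: 0.0229
time: 4.9
ee_pos: [0.5586, 0.1887, 0.2153]
ee_rot: [2.299, 2.135, 0.001]
ft_force: [1.8, 1.9, -0.5]
grip_width: 0.0232
[0.55854227 0.18790774 0.21535485]
```

View pics/d.png

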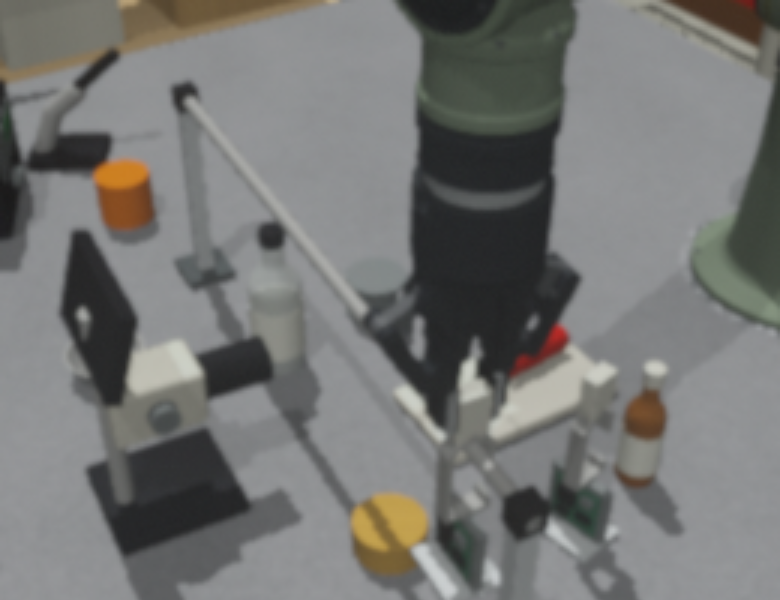

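The checked carrier's tab is held at (470,410) near the free end, upright and clear of the post at (525,510). I'll release it and go to the new carrier.

```bash
python3 -m jog '[[0,0,0,0,0,0,-0.3],[0,0,0,0,0,0,1],[0,0,0,0,0,0,1],[0,0,0,0,0,0,1],[0,0,0,0,0,0,1]]' ; python3 -m jog '[[0,0,0,0,0,30,1],[0,0,0,0,0,70,1],[0,0,6,-40,-10,70,1],[0,0,13,-85,-20,70,1],[0,0,13,-110,-28,60,1]]'; python3 -m jog '[[0,0,0,-30,-5,0,1],[0,0,0,-30,-5,-30,1],[0,0,0,-30,-5,-60,1],[0,0,0,-30,-5,-60,1],[0,0,0,-30,-5,-60,1]]'
python3 - <<'E'
from h import *
a=get_image("scene");s=manip.get_state();print(s["ee_pos"],s["ee_rot"])
cv2.imwrite("pics/e.png",cv2.resize(a[140:330,200:400],(780,741))[:600])
for n in ["new_carrier_tab"]:
  for d in finder.outline_of("scene",n)[:2]: print(d["conf"],d["box"])
E
```

```text
time: 5.45
ee_pos: [0.5585, 0.1875, 0.2153]
ee_rot: [2.3, 2.133, -0.0]
ft_force: [0.1, 0.9, 0.3]
grip_width: 0.0849
time: 5.95
ee_pos: [0.4466, 0.1592, 0.2765]
ee_rot: [2.041, 2.381, 0.003]
ft_force: [0.1, -0.2, -0.0]
grip_width: 0.0855
time: 6.45
ee_pos: [0.4165, 0.1542, 0.2169]
ee_rot: [2.041, 2.381, 0.002]
ft_force: [-0.3, 0.6, -0.5]
grip_width: 0.0853
[0.41727744 0.15434876 0.2176073 ] [2.0401269  2.38057261 0.00369928]
0.97 [320.8, 201.4, 26.4, 69.2]
```

View pics/e.png

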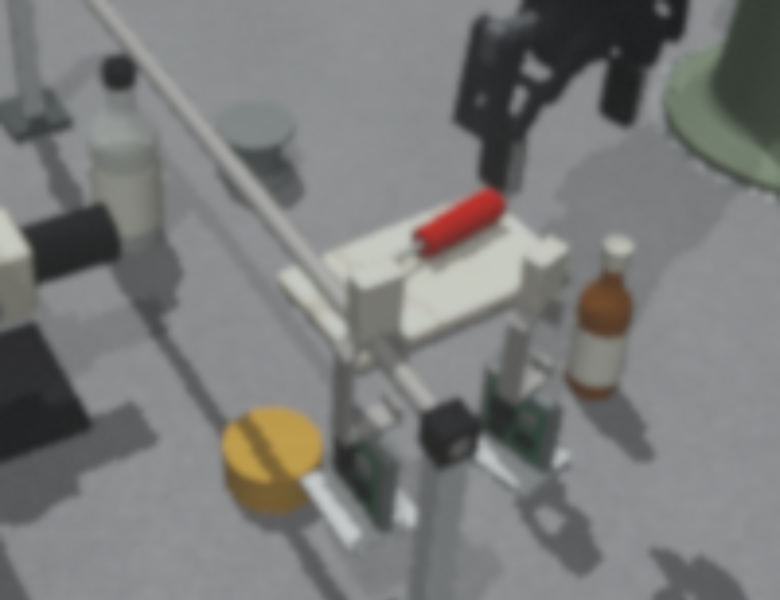

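Run:
```python
from h import *
k=lambda u,v:(200+u*200/780,140+v*190/741)
print("tab top", at("scene",*k(546,250),.167))
for p in((475,447),(520,488),(568,462)): print("foot",at("scene",*k(*p),.005))
for p in((375,278),): print("chk tab top",at("scene",*k(*p),.243))
```

```text
tab top [0.41972159 0.15967268 0.167     ]
foot [0.43796669 0.14602174 0.005     ]
foot [0.43500369 0.18537792 0.005     ]
foot [0.39725584 0.18445944 0.005     ]
chk tab top [0.56370132 0.19712984 0.243     ]
```

```bash
python3 -m jog '[[0,0,0,1,2,-30,1],[0,0,0,1,2,-60,1],[0,0,0,1,2,-84,1],[0,0,0,1,2,-84,1],[0,0,0,1,2,-84,0]]'; python3 -m jog '[[0,0,0,0,0,0,-1],[0,0,0,0,0,0,-1],[0,0,0,0,0,0,-1],[0,0,0,0,0,0,-1],[0,0,0,0,0,0,-1]]' 50
```

```text
time: 7.05
ee_pos: [0.4195, 0.1566, 0.135]
ee_rot: [2.039, 2.38, 0.006]
ft_force: [0.0, 0.5, 0.5]
grip_width: 0.073
time: 7.55
ee_pos: [0.4194, 0.1567, 0.136]
ee_rot: [2.039, 2.38, 0.007]
ft_force: [-2.2, 0.0, 8.6]
grip_width: 0.0235
```

```bash
python3 -m jog '[[0,0,0,0,0,30,-1],[0,0,0,0,0,75,-1],[0,0,0,0,0,120,-1],[0,0,0,0,0,165,-1],[0,0,0,0,0,210,-1]]'; python3 -m jog '[[0,0,0,0,0,20,-1],[0,0,-4,25,-25,20,-1],[0,0,-8,65,-50,20,-1],[0,0,-11,100,-75,20,-1],[0,0,-13,135,-102,20,-1]]';python3 -m jog '[[0,0,0,30,0,0,-1],[0,0,0,40,0,0,-1],[0,0,0,40,0,0,-1],[0,0,0,40,0,0,-1]]'
python3 - <<'E'
from h import *
a=get_image("scene");s=manip.get_state();print(s["ee_pos"],s["ee_rot"],s["ft_force"])
cv2.imwrite("pics/f.png",cv2.resize(a[60:290,140:400],(780,690))[:600])
E
```

```text
time: 8.05
ee_pos: [0.4187, 0.1566, 0.3479]
ee_rot: [2.039, 2.38, 0.006]
ft_force: [1.1, 0.8, -3.2]
grip_width: 0.0233
time: 8.55
ee_pos: [0.5545, 0.0537, 0.3679]
ee_rot: [2.297, 2.133, 0.005]
ft_force: [0.5, 0.3, -2.7]
grip_width: 0.0233
time: 8.95
ee_pos: [0.5938, 0.0538, 0.3673]
ee_rot: [2.298, 2.134, 0.003]
ft_force: [-0.3, -0.4, -2.2]
grip_width: 0.023
[0.59358368 0.05391343 0.36772682] [2.29698756 2.13350035 0.0035628 ] [-0.07802746  0.80340923 -1.93038371]
```

View pics/f.png

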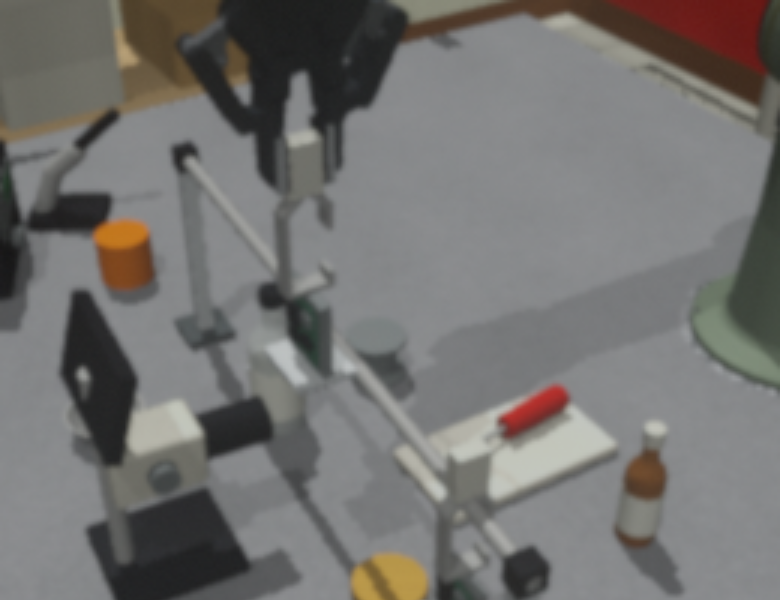

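The new carrier is held upright with its tab at (303,165), hook opening towards the robot. The checked carrier still hangs at (468,470). I'll descend beyond the bar and check before hooking.

```bash
python3 -m jog '[[0,0,0,0,0,-30,-1],[0,0,0,0,0,-70,-1],[0,0,0,0,0,-105,-1],[0,0,0,0,0,-120,-1],[0,0,0,0,0,-120,-1]]';  python3 - <<'E'
from h import *
a=get_image("scene");s=manip.get_state();print(s["ee_pos"],s["ft_force"])
cv2.imwrite("pics/g.png",cv2.resize(a[110:230,180:340],(800,600)))
E
```

```text
time: 9.5
ee_pos: [0.5907, 0.0544, 0.2455]
ee_rot: [2.299, 2.137, -0.002]
ft_force: [-0.2, -0.6, -2.6]
grip_width: 0.0234
[0.59210106 0.05436695 0.24752381] [ 0.3348366  -0.06798871 -2.68323856]
```

View pics/g.png

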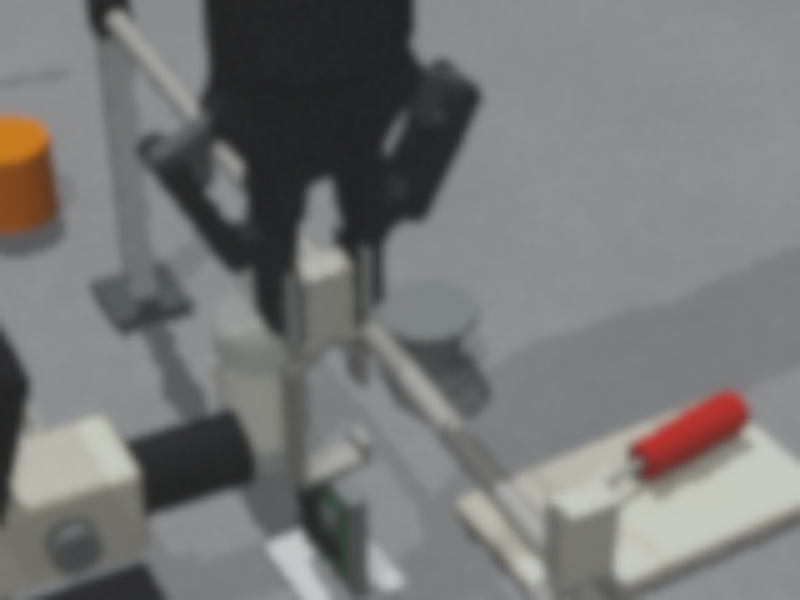

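The lip (360,370) and heel (365,440) are on the camera side of the bar, at the right height, so I'll move in.

```bash
python3 -m jog '[[0,0,0,-12,0.9,0,-1],[0,0,0,-24,1.8,0,-1],[0,0,0,-36,2.6,0,-1],[0,0,0,-43.4,3.2,0,-1],[0,0,0,-43.4,3.2,0,-1]]'
python3 - <<'E'
from h import *
a=get_image("scene");s=manip.get_state();print(s["ee_pos"],s["ft_force"])
cv2.imwrite("pics/g2.png",cv2.resize(a[110:230,180:340],(800,600)))
E
```

```text
time: 10.05
ee_pos: [0.5485, 0.0578, 0.2493]
ee_rot: [2.296, 2.135, 0.004]
ft_force: [0.9, -0.2, -1.9]
grip_width: 0.0233
[0.5491941  0.05767634 0.24903281] [ 0.80730911  0.17793584 -2.11432266]
```

View pics/g2.png

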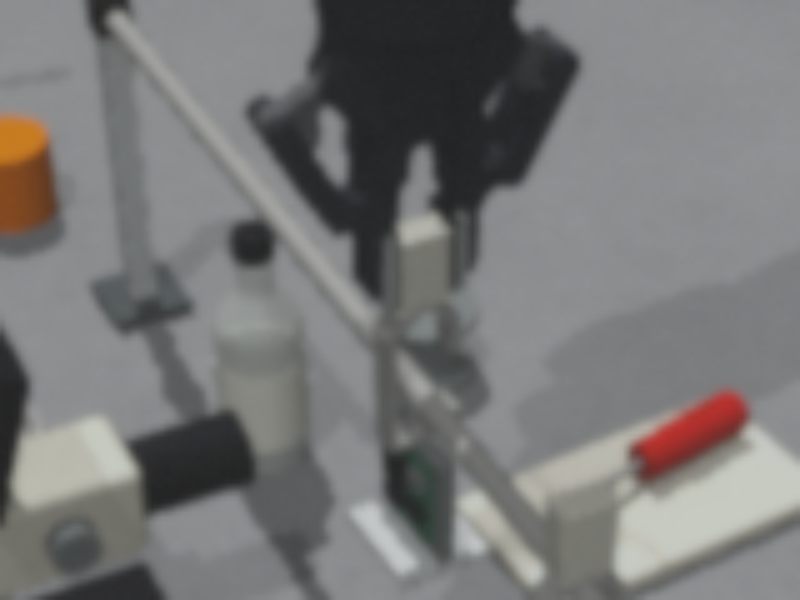

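The bar now runs inside the hook, between the back strip (385,390) and the lip. I'll lower it.

```bash
python3 -m jog '[[0,0,0,0,0,-12,-1],[0,0,0,0,0,-24,-1],[0,0,0,0,0,-32,-1],[0,0,0,0,0,-36,-1],[0,0,0,0,0,-36,-1]]'
```

```text
time: 10.6
ee_pos: [0.5491, 0.0576, 0.2125]
ee_rot: [2.296, 2.134, 0.004]
ft_force: [-0.5, -0.0, -0.8]
grip_width: 0.0233
```

```bash
python3 -m jog '[[0,0,0,0,0,-1.5,-1],[0,0,0,0,0,-2,-1],[0,0,0,0,0,-2,-1],[0,0,0,0,0,-2,-1]]'; python3 -m jog '[[0,0,0,0,0,0,-1],[0,0,0,0,0,0,-1],[0,0,0,0,0,0,-1]]'
python3 - <<'E'
from h import *
print(manip.get_state()["ft_force"])
a=get_image("scene");cv2.imwrite("pics/i.png",cv2.resize(a[110:230,180:340],(800,600)))
E
```

```text
time: 11.0
ee_pos: [0.5493, 0.0577, 0.2123]
ee_rot: [2.295, 2.134, 0.005]
ft_force: [-5.0, -0.5, 10.2]
grip_width: 0.0235
time: 11.3
ee_pos: [0.5494, 0.0577, 0.2125]
ee_rot: [2.295, 2.134, 0.005]
ft_force: [-1.6, -0.3, 4.3]
grip_width: 0.0236
[-1.5987367  -0.25169779  4.27026995]
```

View pics/i.png

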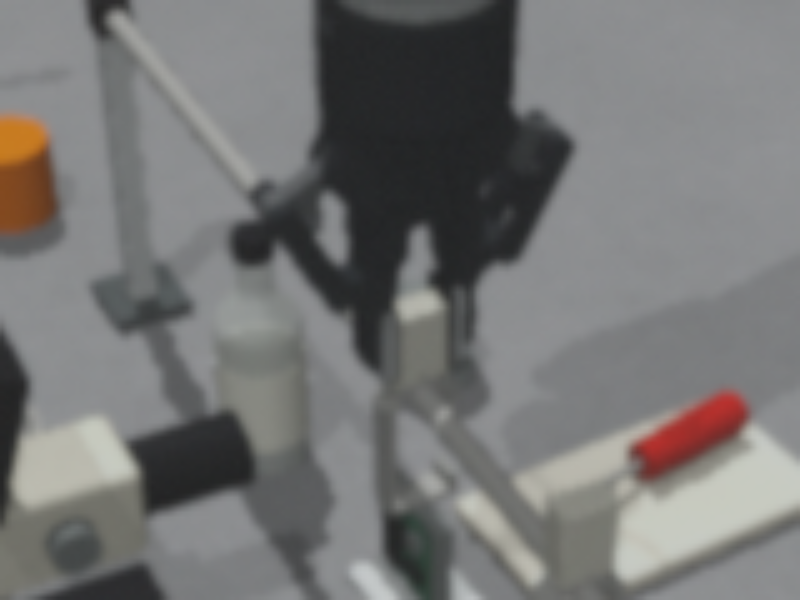

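Seated with about 4 N of contact force. I'll slide it along to the lens.

```bash
python3 -m jog '[[0,0,0,-1.5,-20,0,-1],[0,0,0,-3.3,-45,0,-1],[0,0,0,-5.1,-70,0,-1],[0,0,0,-6.6,-90,0,-1],[0,0,0,-7.1,-98,0,-1]]'; python3 -m jog '[[0,0,0,0,0,0,-1],[0,0,0,0,0,0,-0.4],[0,0,0,0,0,0,0.2],[0,0,0,0,0,0,1],[0,0,0,0,0,0,1]]'; python3 -m jog '[[0,0,0,0,0,0,1],[0,0,0,0,0,30,1],[0,0,0,0,0,75,1],[0,0,0,-30,-30,95,1],[0,0,0,-60,-60,95,1]]'; python3 -m jog '[[0,0,0,-45,20,0,1],[0,0,0,-90,50,0,1],[0,0,0,-120,100,0,1],[0,0,0,-130,150,0,1],[0,0,0,-130,200,0,1]]'
python3 - <<'E'
from h import *
b=get_image("top");cv2.imwrite("pics/j.png",cv2.resize(b[110:260,230:340],(586,800))[:600])
cv2.imwrite("pics/j2.png",cv2.resize(b[130:230,150:350],(800,400),interpolation=cv2.INTER_CUBIC))
E
```

```text
time: 11.85
ee_pos: [0.5419, -0.0404, 0.2124]
ee_rot: [2.298, 2.134, 0.008]
ft_force: [-2.3, 5.7, 4.2]
grip_width: 0.0235
time: 12.35
ee_pos: [0.5421, -0.04, 0.2122]
ee_rot: [2.297, 2.135, 0.008]
ft_force: [-0.1, 0.5, 0.0]
grip_width: 0.0682
time: 12.85
ee_pos: [0.4837, -0.1007, 0.3106]
ee_rot: [2.29, 2.134, 0.012]
ft_force: [0.7, -1.3, 0.7]
grip_width: 0.0853
time: 13.35
ee_pos: [0.3527, 0.0884, 0.3111]
ee_rot: [2.291, 2.13, 0.014]
ft_force: [0.9, -0.2, 0.8]
grip_width: 0.0851
```

View pics/j2.png

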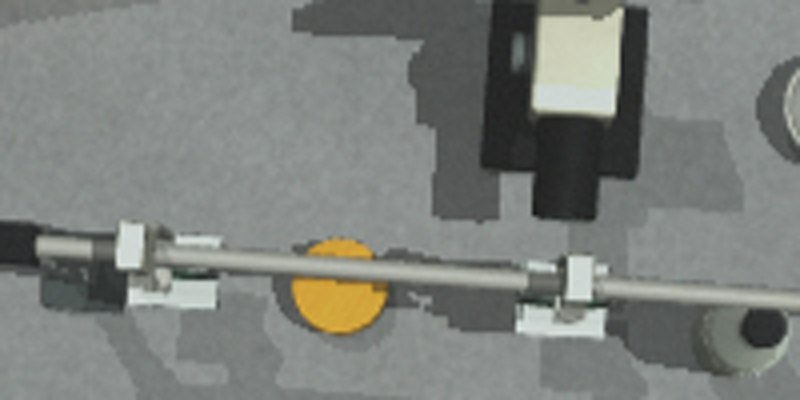

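The new carrier's foot spans columns 516–605 and its tab is at (580,270). The barrel spans 533–598. The checked carrier hangs at the far left (132,245). Next I'll get the numbers.

Run:
```python
from h import *
y=np.radians(-4.16);x=np.array([np.cos(y),np.sin(y),0]);yy=np.array([-x[1],x[0],0]);O=np.array([.5423,-.0317,0])
def r(u,v,z): p=at("top",150+u/4,130+v/4,z)-O; return np.round(np.array([p@x,p@yy])*1000,1)
print("barrel front L,R",r(533,213,.113),r(598,218,.113))
print("barrel back L,R",r(537,118,.113),r(602,122,.113), "base",r(482,166,.012),r(637,176,.012))
print("foot near-edge L,R",r(516,316,.082),r(605,319,.082))
print("foot near-edge bottom",r(516,334,.076),r(605,336,.076))
print("foot far L,R",r(527,263,.082),r(608,266,.082))
print("tab top corners",r(568,255,.243),r(593,257,.243))
print("checked tab",r(118,223,.243),r(145,225,.243))
```

```text
barrel front L,R [46.2 10.6] [ 46.  -27.3]
barrel back L,R [102.1  12.1] [102.5 -25.9] base [85.  41.3] [ 85.6 -57.3]
foot near-edge L,R [-12.7  15.3] [-10.6 -37.6]
foot near-edge bottom [-23.1  14.4] [-20.4 -38.8]
foot far L,R [19.4 11. ] [ 21.1 -37.3]
tab top corners [11.6 -4.1] [ 11.5 -16.9]
checked tab [ 11.3 229. ] [ 11.3 214.9]
```

By the top view the carrier is about 3 mm off the lens axis and square within 3°. I'll take one last scene check after a short pause.

```bash
python3 -m jog '[[0,0,0,0,0,0,1],[0,0,0,0,0,0,1],[0,0,0,0,0,0,1],[0,0,0,0,0,0,1],[0,0,0,0,0,0,1]]'
python3 - <<'E'
from h import *
a=get_image("scene");b=get_image("top");cv2.imwrite("pics/k.png",cv2.resize(a[110:290,150:390],(800,600)))
print(np.abs(b[130:230,150:350].astype(int)-cv2.resize(cv2.imread("pics/j2.png"),(200,100),interpolation=cv2.INTER_AREA)).mean())
y=np.radians(-4.16);O=np.array([.5423,-.0317,0]);R=np.array([[np.cos(y),-np.sin(y),0],[np.sin(y),np.cos(y),0],[0,0,1]])
for Y in(-.0079,-.011): # predicted px in crop: tab corners +x face top, foot +x front edge, lens
  P=np.array([[.012,Y+.007,.243],[.012,Y-.007,.243],[.022,Y+.027,.082],[.022,Y-.027,.082],[.045,-.0079+.019,.113],[.045,-.0079-.019,.113]])
  print(((proj("scene",P@R.T+O)-[150,110])*800/240).round(0).tolist())
E
```

```text
time: 13.9
ee_pos: [0.3524, 0.095, 0.3111]
ee_rot: [2.285, 2.145, 0.02]
ft_force: [0.1, -1.0, -0.3]
grip_width: 0.0853
1.6554166666666668
[[297.0, 132.0], [289.0, 121.0], [305.0, 336.0], [275.0, 293.0], [269.0, 307.0], [249.0, 276.0]]
[[295.0, 129.0], [287.0, 119.0], [303.0, 333.0], [274.0, 291.0], [269.0, 307.0], [249.0, 276.0]]
```

View pics/k.png

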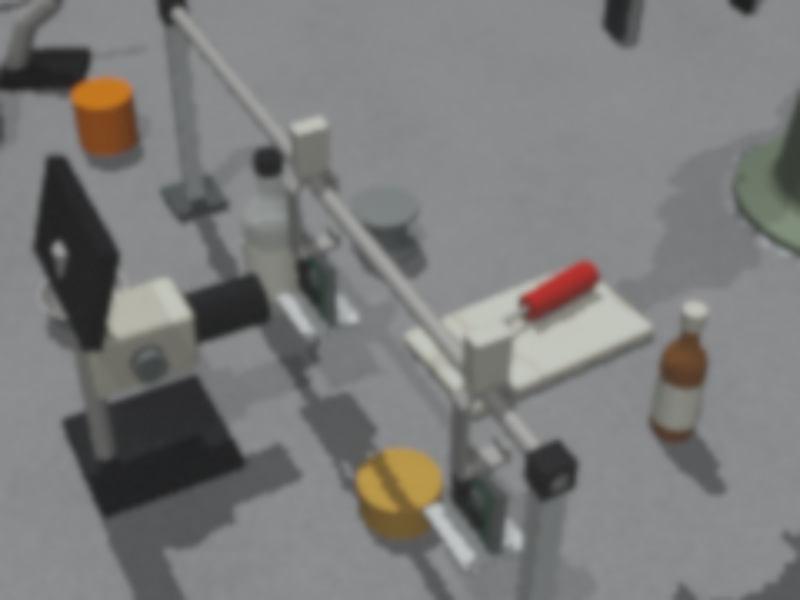

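Both carriers hang upright. The new one's front foot edge, about (280,297) to (310,337), is within 5 px of the prediction for a centred carrier, (275,293) to (305,336). The bystanders stand where they were, so I'm handing in.

```bash
python3 -c "
from cell import manip
print(manip.sign_off())"
```

```text
the job is handed in; nothing more can be done
None
```

I slid the checked carrier about 225 mm to the free (+y) side, where it hangs near the end of the rail. I then hooked the new carrier on about 98 mm beside the lens, slid it in front of the camera and released it. The job was handed in at about 14 s, and sign-off gives no verdict.

**Last checks**
- **Centring:** the top view put the new carrier 3–4 mm from the lens axis along the rail (limit 8 mm) and about 2.5° from square (limit 10°). In the scene view its foot was within about 5 px of the prediction for a centred carrier.
- **Checked carrier:** it hangs about 230 mm from the lens axis, well past the 120 mm needed.
- **Stillness and surroundings:** both carriers looked upright, with only a small pixel difference between two top views about 0.5 s apart. The bystanders looked unmoved in the last scene picture. The gripper was open and clear, with wrist force about 1 N.

**Disagreement between cameras:** earlier readings of the two tabs differed by 5–9 mm in y between the scene and top views. I went by the top view for centring. If the scene view was right, the new carrier would still be within about 4 mm of the axis.

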